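# Roll the plant caddy into its parking bay

## Robot

A 6-joint arm with a two-finger parallel gripper is mounted at the origin on the work surface. World frame = base frame: x ahead of the robot, y to its left, z up, the work surface at z = 0. Lengths are in mm, angles in degrees, forces in N, time in s.
With the tool pointing down it reaches from about 275 to 725 mm from the base axis. Payload 15.9 kg.
Tool frame: the origin (TCP) lies at the very end of the fingers, on their centre line; the grasp point (between the pads) lies 19 mm behind it; x points along the fingers, y is the direction in which the jaws open and shut, and the axes are right-handed (so a half turn about x gives the same grasp; the last joint's range is limited). The gripper opens to 85 mm and grips with 20 to 120 N. Pads are 22 mm wide; open, the fingers measure 114 mm over their backs; the gripper's body (76 mm by 85 mm) begins 54 mm behind the grasp point. The pads swing forward as they close: fully open they stand 13 mm farther back than shut.
Start: joints at [-75.86, 12.198, -1.971, 75.831, 0, 90], TCP at [122.146, -484.836, 231.306] pointing down, gripper open.
Joint ranges: [-170.91, 170.91], [-42.67, 98.43], [-65.05, 77.54], [-120.47, 116.71], [-90, 82.35], [-180, 180]. Speed limits (degrees/s): [108.29, 108.29, 136.94, 147.25, 180, 180].

## Interface

Orientations are given as [roll, pitch, yaw] about the fixed x, y, z axes, in that order (R = Rz(yaw) Ry(pitch) Rx(roll)).
In Python, from rig import robot, vision, finder gives the robot as it stands.
- The arm moves only by the tool drive_tool, never from a script. Its argument "plan" is a list of rows, each an object with "hand": the gripper's target within -1 to 1 (shut at 1, half-way at 0, fully open at -1); "slide": the shift along the world's x, y, z in mm, a list of three; "rotation": the turn, a rotation vector about the world's x, y, z in units of 10 degrees (1.0 is 10 degrees), a list of three. A call has 1 to 20 rows; each row shifts and turns the pose as measured when the row begins; what a row does not reach is not made up. A row lasts 1/8 s, in which the tool goes at most 62.5 mm and 10.7 degrees, less where a joint would pass 70% of its speed; a pose out of reach is approached as far as the arm can. A call with a gripper value outside its range is refused whole. The fingers move at their own pace and stop on an object; the grip force is fixed at half the most. Time passes only in rows, so rows that do not move let the fingers close. It gives the time, the measured TCP pose, the force and the opening at its end, in the units of the state.
- robot.get_obs(): the state, without advancing time (a new reading comes with each control period).
- vision.camera(name): name is "side" or "top" or "wrist"; returns (picture, depth): 384x512x3 uint8, blue, green, red; 384x512 float32, mm along the optical axis (not along the pixel's ray), 0 where there is no reading.
- vision.get_calibration(name): a dict with "mtx" (3x3 intrinsics, pixels), "eye" and "rotation" of the camera in the world; the wrist camera has in their place "T_tool_cam" (4x4, takes a point from camera to tool coordinates, whose origin is the TCP and whose axes are the tool frame's). Camera axes: x right, y up, looking along -z (the intrinsics and any distortion apply to the point x, -y, -z); pixel columns grow to the right and rows downward; lengths in mm; the calibration is good to about 2 mm. The wrist camera is an equidistant fisheye: a pixel r from the principal point sees the ray r / f radians off the axis. A picture is of the moment at which its call begins: read the wrist's pose just before it. get_calibration takes no time and is no camera call.
- robot.hand_in(): hands the job in, once; it reports no verdict.
Trained networks look in the newest picture that a camera, given by its name, has taken for a name from the list of things; names that differ only in an ending like _2 or _b are one class to them, and where a whole thing is asked for, a point or a joint stands for the part that bears it (a point fixed in the world has none). Each returns a list of dicts, best first, with "p" (0 to 1); they miss things now and then, are a little off and sometimes report something else, mostly with a low value. They report only what shows in the picture. A call takes as long as a camera call. They do not tell look-alikes from the thing itself.
- finder.find_in(camera, name): "location" ([x, y, z] in mm, in world coordinates, good to about 4 mm: the middle of the surface that is visible of it).
- finder.cut_out(camera, name): "pixels" (384x512 bool, what is visible of it).
- finder.spot_point(camera, name): "location" ([x, y, z] in mm, in world coordinates, good to about 4 mm: a listed point, or the origin of a listed thing).
The state is a dict: "t": time; "q": joint angles; "joint_velocities": joint speeds; "effort": joint torques, N m; "ee_pos": TCP position; "tool_rot": TCP orientation; "wrist_force": force on the tool from outside, world axes, zero at the start; "wrist_torque": the same for the moment, N m; "gripper_width": finger opening in mm.
Only numpy, scipy, OpenCV 4.12 (cv2) and the standard library are available. Lean on these libraries where they do the work, as an engineer would, in place of code of your own. Each camera call takes 0.05 s, during which the arm holds its last target. There are 200 camera calls.

## Task

Push the little plant caddy forward by its push bar, with the pot riding on it, until both front castors trail straight behind their pivots; only then steer it nose first between the two low rails of the parking bay and by feel, press it gently against the sprung pad at the end, with about half a kilo of force, for about half a second. Then let go, leaving the caddy parked straight in the bay at the stop with its castors still trailing. Keep it rolling on its wheels, be gentle with rails and stop, and leave the other things on the shelf alone.

Things in the scene. Friction and masses are not known exactly. Their poses are not given: they have to be found in the camera images.
- caddy: plant caddy, wooden deck 150 x 120 x 10 mm, deck top 36 above the shelf. Origin at shelf level under the deck's centre; x forward to the nose, y left. Fixed 24 mm wheels at the rear (x -55, y +-48), swivel castors in front (pivots x +45, y +-32, trail 14). 0.65 to 1 kg with pot; rolls with under 1 N. Rolling 60 to 80 mm forward makes the castors trail. Push bar across its rear
- push_bar (a point): centre of the aluminium push bar, 66 mm behind the caddy's centre, 105 above the shelf; axes as the caddy's. Flat-sided, 12 thick (caddy x), 18 high, 100 long (caddy y), on posts 42 mm either side of its middle; can be pinched from above at its middle, fingers fore and aft
- nose (a point): middle of the caddy's front edge, 75 mm ahead of its centre, 31 mm above the shelf; axes as the caddy's
- castor_l (a joint): swivel angle of the left front castor, rad: 0 = trails straight (wheel behind its pivot when going forward), + = turned anticlockwise from above; stops at +-2.8; starts at 1.3 to 2.3
- castor_r (a joint): swivel angle of the right front castor, likewise; starts at -2.3 to -1.3
- pot: empty white ceramic pot, 72 mm across the rim, 56 at the foot, 48 high, loose inside a 5 mm high square wooden lip on the deck, its centre 15 mm ahead of the caddy's centre, top 84 above the shelf. Origin under its foot
- bay: parking bay fixed on the shelf: two parallel aluminium rails 34 high and 175 long, 132 mm apart inside (6 mm room each side of the deck), with 40 mm flared lead-ins. Origin on the shelf at the middle of the mouth, where the parallel part begins; x points into the bay, y left, z up
- stop: stop at the bay's far end: steel block 148 wide, 36 high; origin at shelf level, middle of its front face, 160 mm in from the bay's origin, axes as the bay's. Before it a grey plastic sprung pad, 70 wide, 30 above the shelf, on an adjusting bar: its face is 16 to 30 mm before the block, set anew each time, not reported: feel for it. Gives 3 N/mm, damped, bottoms after 6 mm
- controller: bystander: blue game controller, about 140 x 80 x 40 mm, loose; origin under its centre
- remote: bystander: aluminium remote, 40 x 150 x 14 mm, loose; origin under its centre
- coaster: bystander: round wooden coaster, 80 across, 8 thick, loose; origin under its centre
Mind the look-alikes: they are no part of the job. There is more than one size of the caddy; the job needs the largest.

How it is judged (in metres and radians):
On the way, in this order (a step that is already met when the one before it is completed fails the run):
1. the caddy has been rolled forward until both castors trail straight (within 0.2 rad), its nose still short of the bay's mouth (value of joint castor_l between -0.2 and 0.2 rad and value of joint castor_r between -0.2 and 0.2 rad and x of nose in the frame of bay below 0 m and distance of caddy from where it was at the start of the episode above 0.03 m), for 0.05 s.
2. the caddy stands in the bay and presses on the stop's pad with 3 N or more for 0.3 s (contact force between caddy and stop above 3 N and x of nose in the frame of stop above -0.035 m and y of nose in the frame of stop between -0.01 and 0.01 m and y of push_bar in the frame of bay between -0.012 and 0.012 m and angle between the x axis of caddy and the x axis of bay, either way round below 0.1 rad), for 0.3 s.
At the end, for the whole second after the job is handed in: The caddy is released and at rest on its wheels in the bay: nose within 35 mm of the stop's block and within 10 mm of the bay's centre line, push bar within 12 mm of that line, heading within 0.10 rad of the bay's, both castors within 0.35 rad of trailing straight, the pot upright inside its lip (x of nose in the frame of stop above -0.035 m and y of nose in the frame of stop between -0.01 and 0.01 m and y of push_bar in the frame of bay between -0.012 and 0.012 m and angle between the x axis of caddy and the x axis of bay, either way round below 0.1 rad and value of joint castor_l between -0.35 and 0.35 rad and value of joint castor_r between -0.35 and 0.35 rad and height (world z) of caddy below 0.004 m and angle between caddy's own z axis and vertical below 0.05 rad and linear speed of caddy below 0.01 m/s and distance between pot and caddy below 0.06 m and angle between pot's own z axis and vertical below 0.1 rad and contact force between the fingers and caddy below 0.1 N); the robot touches nothing.
It fails at once if the caddy pushes on the bay's rails or stop with more than 15 N (contact force between caddy and bay above 15 N).
It fails at once if the caddy is lifted off its wheels (over 8 mm) or tipped (over 0.15 rad) (height (world z) of caddy above 0.008 m or angle between caddy's own z axis and vertical above 0.15 rad).
It fails at once if the pot tips over (over 0.35 rad) (angle between pot's own z axis and vertical above 0.35 rad).
It fails at once if the controller, remote or coaster is moved more than 15 mm (distance of any of controller, remote, coaster from where it was at the start of the episode above 0.015 m).
It also fails if it takes over 72 s, if anything falls off the work surface, if the arm or the gripper's body presses on something with over 40 N, if the wrist force passes 120 N, or if a joint passes its speed limit or range.

## Working session

There is one attempt and no reset: what is moved stays moved. The work goes in short steps, Python scripts to look and compute and a tool call to move; the robot and the scene stay as the last step left them, time stands still between calls to the robot, and variables do not carry over. Pictures are saved under pics/ and viewed, on a budget of 10 in all, crops included, one or two more only if the job needs it, and the job is handed in when it is done.

Besides the shell and the picture viewer there is one more tool, called after ">>>" as name(argument=value, ...) on one line, values as JSON. drive_tool: Moves the arm, as the interface text tells. Its arguments: {"type":"object","properties":{"plan":{"type":"array"}},"required":["plan"]}

```bash
mkdir -p pics; ls; cat > h.py <<'E'
import numpy as np,cv2
from rig import robot,vision,finder
def cloud(name):
    im,d=vision.camera(name);c=vision.get_calibration(name)
    K=np.array(c["mtx"]);R=np.array(c["rotation"]);e=np.array(c["eye"])
    v,u=np.mgrid[:d.shape[0],:d.shape[1]]
    x=(u-K[0,2])/K[0,0]*d;y=-(v-K[1,2])/K[1,1]*d
    P=np.stack([x,y,-d],-1)@R.T+e
    P[d<=0]=np.nan
    return im,P
E
python3 - <<'E'
from h import *
c=vision.get_calibration("top");print(c)
ims=[]
for n in ["top","side"]:
    im,P=cloud(n);ims.append(im);cv2.imwrite(f"pics/{n}0.png",im)
    for k in ["caddy","push_bar","nose","pot","bay","stop","controller","remote","coaster"]:
        for f in ([finder.spot_point] if n=="top" else []):
            print(n,k,[(np.round(r["location"]).tolist(),round(r["p"],2)) for r in f(n,k)][:4])
o=robot.get_obs();print(o["t"],o["ee_pos"],o["tool_rot"],o["gripper_width"])
E
```

```text
pics
{'mtx': array([[401.09145558,   0.        , 257.67979594],
       [  0.        , 401.09145558, 196.38789351],
       [  0.        ,   0.        ,   1.        ]]), 'eye': array([ 363.09588784,  -79.25706363, 1232.36160584]), 'rotation': array([ 10.85632424,  -0.31670171, -90.29938091])}Traceback (most recent call last):
  File "<stdin>", line 5, in <module>
  File "h.py", line 8, in cloud
    P=np.stack([x,y,-d],-1)@R.T+e
      ~~~~~~~~~~~~~~~~~~~~~~~~~^~
ValueError: operands could not be broadcast together with shapes (384,512) (3,)
```

```bash
sed -i 's/R=np.array(c\["rotation"\])/R=Rot.from_euler("xyz",c["rotation"],degrees=True).as_matrix()/; 1a from scipy.spatial.transform import Rotation as Rot' h.py
python3 - <<'E'
from h import *
for n in ["top","side"]:
    im,P=cloud(n);cv2.imwrite(f"pics/{n}0.png",cv2.resize(im,(800,600),interpolation=cv2.INTER_CUBIC))
    np.save(f"{n}0.npy",P)
    if n=="top":
      print(P[196,257])
      for k in ["caddy","push_bar","nose","pot","bay","stop","controller","remote","coaster"]:
        print(n,k,[(np.round(r["location"]).tolist(),round(r["p"],2)) for r in finder.spot_point(n,k)][:4])
o=robot.get_obs();print(o["t"],o["ee_pos"],o["tool_rot"],o["gripper_width"])
E
```

```text
[601.12400343 -85.19503508  -2.47595229]
top caddy [([559.0, -225.0, -2.0], 0.87), ([388.0, -239.0, -8.0], 0.82), ([504.0, -433.0, 2.0], 0.76)]
top push_bar [([572.0, -288.0, 104.0], 0.92), ([505.0, -380.0, 78.0], 0.79), ([423.0, -202.0, 84.0], 0.57)]
top nose [([556.0, -142.0, 31.0], 0.89), ([339.0, -270.0, 25.0], 0.71), ([504.0, -494.0, 24.0], 0.62)]
top pot [([569.0, -210.0, 37.0], 0.84), ([365.0, -0.0, -2.0], 0.53)]
top bay []
top stop [([507.0, 240.0, -7.0], 0.87), ([728.0, -228.0, -0.0], 0.43), ([766.0, 27.0, -1.0], 0.38)]
top controller [([764.0, 30.0, 1.0], 0.93)]
top remote [([729.0, -226.0, 2.0], 0.64)]
top coaster [([368.0, -0.0, -3.0], 0.79)]
0.6 [ 122.14261286 -484.84431707  231.32658013] [ 77.25345443  89.99715624 -88.60738722] 85.36676429659543
```

View pics/top0.png

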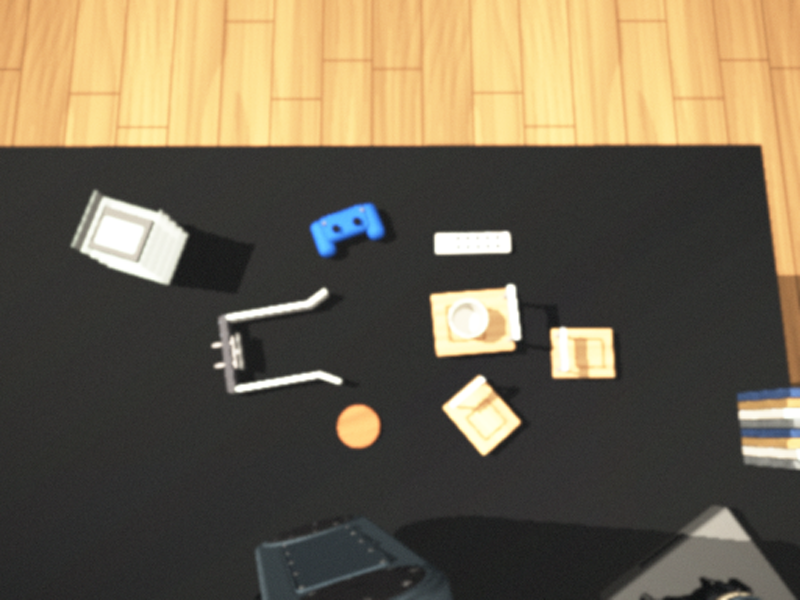

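View pics/side0.png

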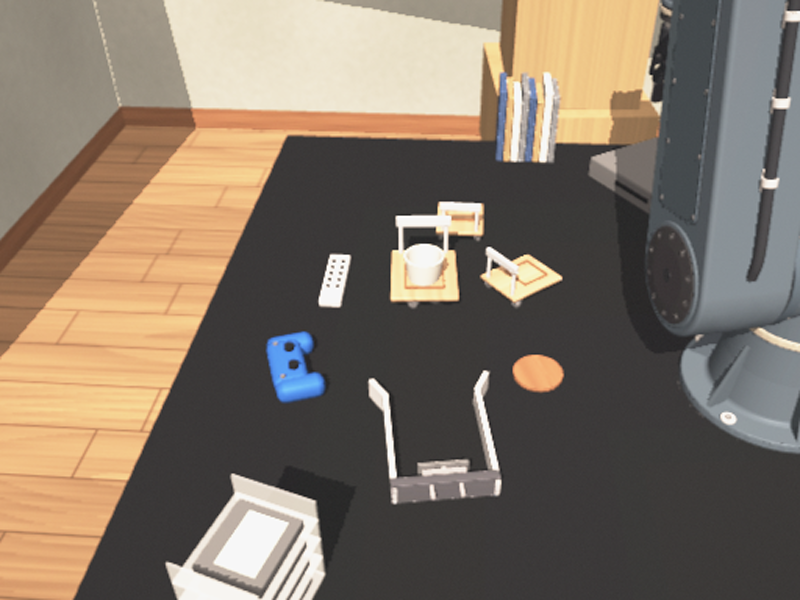

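The candidates in the top view are the caddy with the pot at (475,322), bar at (513,312), and two decoys without pots: (583,353) and (482,415). The one with the pot has the largest deck, so that's my choice. The bay is open to the right, with its stop at (232,353). I'll measure all of it from the depth.

```bash
python3 - <<'E'
from h import *
P=np.load("top0.npy")
im=cv2.imread("pics/top0.png")
def rect(m,name):
    q=P[m][:,:2].astype(np.float32);r=cv2.minAreaRect(q);print(name,len(q),"z",np.median(P[m][:,2]).round(1),r, np.median(q,0))
    return q
X,Y,Z=P[...,0],P[...,1],P[...,2]
print("shelf z",np.nanmedian(Z[(X>450)&(X<480)]))
box=lambda x0,x1,y0,y1,z0,z1:(X>x0)&(X<x1)&(Y>y0)&(Y<y1)&(Z>z0)&(Z<z1)
rect(box(490,640,-310,-130,22,46),"deckL")
rect(box(490,640,-320,-230,90,125),"barL")
rect(box(340,470,-310,-130,15,46),"deckdecoy1")
rect(box(430,560,-500,-350,15,46),"deckdecoy2")
rect(box(400,660,60,280,22,50),"bay all")
for n,a in (("railhi",(540,660)),("raillo",(420,500))):
    m=box(a[0],a[1],100,215,22,45);q=P[m]
    print(n,m.sum(),np.polyfit(q[:,1],q[:,0],1),[ (y,np.percentile(q[(abs(q[:,1]-y)<6),0],[2,50,98]).round(1)) for y in (110,130,150,170,190,210) if (abs(q[:,1]-y)<6).any()])
m=box(505,550,150,290,22,60);q=P[m];print("stop",np.histogram(q[:,1],bins=np.arange(150,291,5)))
for _ in range(3):
    cloud("top")
    for k in ["caddy","push_bar","nose","pot","stop"]:
        r=finder.spot_point("top",k);print(k,r and (np.round(r[0]["location"],1).tolist(),round(r[0]["p"],2)))
crop=cv2.resize(cv2.hconcat([im[250:480,200:630]]),(800,428),interpolation=cv2.INTER_CUBIC);cv2.imwrite("pics/crop1.png",crop)
E
```

```text
shelf z 0.12438317451915282
deckL 1650 z 35.9 ((563.649169921875, -221.26918029785156), (120.42625427246094, 150.31556701660156), 4.556809902191162) [ 558.2936  -217.94473]
barL 180 z 112.5 ((568.5971069335938, -286.949462890625), (99.62641906738281, 13.862627983093262), 5.392436981201172) [ 567.1299 -285.3247]
deckdecoy1 1063 z 27.8 ((385.94195556640625, -234.3067626953125), (116.912353515625, 94.03092193603516), 40.10549545288086) [ 386.18906 -235.79433]
deckdecoy2 1076 z 27.5 ((502.03717041015625, -432.9787292480469), (118.06401824951172, 91.9100341796875), 89.61923217773438) [ 501.03485 -437.70923]
bay all 847 z 34.2 ((528.3583984375, 166.19064331054688), (172.4477996826172, 226.74888610839844), 7.509199619293213) [509.50287 228.83717]
railhi 128 [-1.71797419e-01  6.17497219e+02] [(110, array([595. , 598.1, 603.8])), (130, array([592. , 595. , 598.3])), (150, array([588. , 591.5, 595.3])), (170, array([584.2, 588.8, 592.5])), (190, array([581. , 585.5, 589.2])), (210, array([578. , 579.8, 586.2]))]
raillo 122 [-1.71844429e-01  4.76049724e+02] [(110, array([452.5, 457.1, 461.5])),
[... 320 characters left out ...]
array([150, 155, 160, 165, 170, 175, 180, 185, 190, 195, 200, 205, 210,
       215, 220, 225, 230, 235, 240, 245, 250, 255, 260, 265, 270, 275,
       280, 285, 290]))
caddy ([387.8, -237.0, -4.9], 0.74)
push_bar ([426.7, -201.3, 86.0], 0.87)
nose ([343.0, -268.9, 26.4], 0.91)
pot ([566.4, -210.8, 39.0], 0.71)
stop ([502.2, 242.2, -1.8], 0.92)
caddy ([561.8, -224.1, 1.6], 0.88)
push_bar ([505.3, -381.3, 77.4], 0.75)
nose ([504.9, -494.0, 23.0], 0.94)
pot ([570.2, -210.4, 38.2], 0.77)
stop ([507.2, 243.9, -1.7], 0.82)
caddy ([563.7, -221.3, 0.0], 0.87)
push_bar ([571.0, -288.8, 102.8], 0.82)
nose ([504.7, -496.4, 24.2], 0.92)
pot ([568.4, -209.7, 37.3], 0.73)
stop ([506.1, 239.9, -5.7], 0.96)
```

View pics/crop1.png

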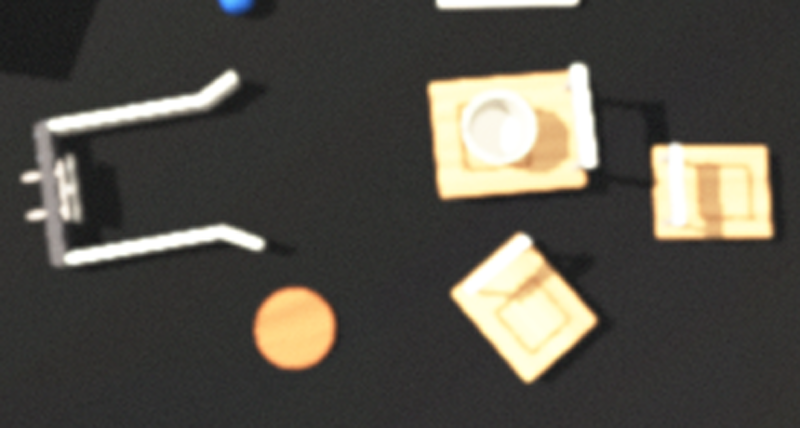

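```bash
cat >> h.py <<'E'
def st():
    o=robot.get_obs();M=Rot.from_euler("xyz",o["tool_rot"],degrees=True).as_matrix()
    print("t",round(o["t"],2),"p",np.round(o["ee_pos"],1),"toolx",M[:,0].round(3),"jaw deg",round(np.degrees(np.arctan2(M[1,1],M[0,1])),2),"F",np.round(o["wrist_force"],2),"T",np.round(o["wrist_torque"],2),"w",round(o["gripper_width"],1),"q6",round(o["q"][5],1))
    return o
E
python3 -c "
from h import *
st()"
```

```text
t 1.5 p [ 122.1 -484.8  231.3] toolx [-0. -0. -1.] jaw deg -75.86 F [ 0.38  0.63 -0.03] T [ 0.04  0.06 -0.01] w 85.4 q6 90.0
```

>>> drive_tool(plan=[{"hand": 0,"slide": [40,18,0],"rotation": [0,0,-0.12]},{"hand": 0,"slide": [40,18,0],"rotation": [0,0,-0.12]},{"hand": 0,"slide": [40,18,0],"rotation": [0,0,-0.12]},{"hand": 0,"slide": [40,18,0],"rotation": [0,0,-0.12]},{"hand": 0,"slide": [40,18,0],"rotation": [0,0,-0.12]},{"hand": 0,"slide": [40,18,0],"rotation": [0,0,-0.12]},{"hand": 0,"slide": [40,18,0],"rotation": [0,0,-0.12]},{"hand": 0,"slide": [40,18,0],"rotation": [0,0,-0.12]}])

```text
t: 2.5
ee_pos: [449.4, -336.6, 231.6]
tool_rot: [99.2, 89.9, -76.9]
wrist_force: [-0.2, -0.8, -0.6]
gripper_width: 43.2
```

```bash
python3 -c "
from h import *
st()"
```

```text
t 2.5 p [ 449.4 -336.6  231.6] toolx [ 0.    -0.001 -1.   ] jaw deg -86.07 F [-0.24 -0.78 -0.6 ] T [-0.03  0.02  0.02] w 43.2 q6 139.3
```

>>> drive_tool(plan=[{"hand": 0,"slide": [6.6,2.8,0],"rotation": [0,0,1.0]},{"hand": 0,"slide": [6.6,2.8,0],"rotation": [0,0,1.0]},{"hand": 0,"slide": [6.6,2.8,0],"rotation": [0,0,1.0]},{"hand": 0,"slide": [6.6,2.8,0],"rotation": [0,0,1.0]},{"hand": 0,"slide": [6.6,2.8,0],"rotation": [0,0,1.0]},{"hand": 0,"slide": [6.6,2.8,0],"rotation": [0,0,1.0]},{"hand": 0,"slide": [6.6,2.8,0],"rotation": [0,0,1.0]},{"hand": 0,"slide": [6.6,2.8,0],"rotation": [0,0,1.0]},{"hand": 0,"slide": [6.6,2.8,0],"rotation": [0,0,1.0]},{"hand": 0,"slide": [6.6,2.8,0],"rotation": [0,0,1.0]},{"hand": 0,"slide": [6.6,2.8,0],"rotation": [0,0,1.0]},{"hand": 0,"slide": [6.6,2.8,0],"rotation": [0,0,1.0]},{"hand": 0,"slide": [6.6,2.8,0],"rotation": [0,0,1.0]},{"hand": 0,"slide": [6.6,2.8,0],"rotation": [0,0,1.0]},{"hand": 0,"slide": [6.6,2.8,0],"rotation": [0,0,1.0]},{"hand": 0,"slide": [6.6,2.8,0],"rotation": [0,0,1.0]},{"hand": 0,"slide": [6.6,2.8,0],"rotation": [0,0,1.0]},{"hand": 0,"slide": [6.6,2.8,0],"rotation": [0,0,1.0]}])

```text
t: 4.75
ee_pos: [574.8, -282.4, 229.5]
tool_rot: [-175.6, 89.9, -165.6]
wrist_force: [0.1, 0.4, -0.2]
gripper_width: 42.6
```

```bash
python3 -c "
from h import *
st()
im,d=vision.camera('wrist');cv2.imwrite('pics/w1.png',cv2.resize(im,(640,480)))"
```

```text
t 4.75 p [ 574.8 -282.4  229.5] toolx [-0.001 -0.    -1.   ] jaw deg 100.03 F [ 0.13  0.39 -0.15] T [ 0.05  0.   -0.01] w 42.6 q6 -36.2
```

View pics/w1.png

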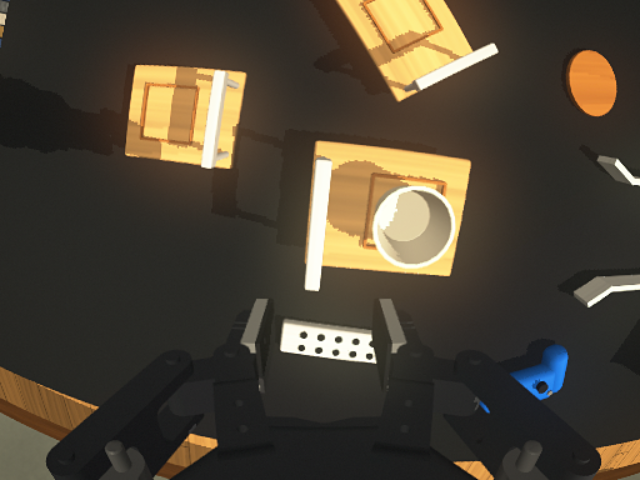

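The picture shows the bar of the large caddy at about (318,225) and the pot at (413,227). Next I'll cross-check the bar's pose with the wrist depth.

```bash
cat >> h.py <<'E'
def wcloud():
    o=robot.get_obs();im,d=vision.camera("wrist");c=vision.get_calibration("wrist");K=np.array(c["mtx"])
    v,u=np.mgrid[:d.shape[0],:d.shape[1]]
    a=(u-K[0,2])/K[0,0];b=(v-K[1,2])/K[1,1];th=np.hypot(a,b)+1e-9
    s=np.tan(np.minimum(th,1.5))/th*d
    p=np.stack([a*s,-b*s,-d],-1);T=np.array(c["T_tool_cam"]);p=p@T[:3,:3].T+T[:3,3]
    M=Rot.from_euler("xyz",o["tool_rot"],degrees=True).as_matrix()
    p=p@M.T+np.array(o["ee_pos"]);p[(d<=0)|(th>1.4)]=np.nan
    return im,p
def rect(P,b,name):
    X,Y,Z=P[...,0],P[...,1],P[...,2];m=(X>b[0])&(X<b[1])&(Y>b[2])&(Y<b[3])&(Z>b[4])&(Z<b[5])
    if m.sum()<5: print(name,"none");return
    r=cv2.minAreaRect(P[m][:,:2].astype(np.float32));print(name,m.sum(),"z",np.median(P[m][:,2]).round(1),np.round(r[0],1),np.round(r[1],1),round(r[2],2))
E
python3 -c "
from h import *
im,P=wcloud()
rect(P,(500,640,-320,-230,108,122),'bar')
rect(P,(490,640,-310,-130,30,42),'deck')
"
```

```text
bar 1388 z 112.9 [ 569.2 -288.9] [100.2  12.1] 4.45
deck 8535 z 35.2 [ 563.7 -223.2] [120.5 150. ] 4.58
```

>>> drive_tool(plan=[{"hand": 0,"slide": [-2.8,-3.2,-20],"rotation": [0,0,-0.27]},{"hand": 0,"slide": [-2.8,-3.3,-30],"rotation": [0,0,-0.27]},{"hand": 0,"slide": [0,0,-20],"rotation": [0,0,0]},{"hand": 0,"slide": [0,0,0],"rotation": [0,0,0]},{"hand": 0,"slide": [0,0,0],"rotation": [0,0,0]}])

```text
t: 5.48
ee_pos: [568.6, -289.5, 158.5]
tool_rot: [-123.9, 89.9, -120.8]
wrist_force: [-0.7, 0.7, -0.2]
gripper_width: 42.5
```

```bash
python3 -c "
from h import *
st()
im,P=wcloud()
rect(P,(500,640,-320,-230,108,122),'bar')
rect(P,(490,640,-310,-130,30,42),'deck')
"
```

```text
t 5.47 p [ 568.6 -289.5  158.5] toolx [-0.001 -0.001 -1.   ] jaw deg 93.06 F [-0.73  0.73 -0.17] T [-0.01 -0.05 -0.06] w 42.5 q6 -30.0
bar 2315 z 113.0 [ 568.6 -288.7] [99.4 12.2] 4.52
deck 11786 z 35.2 [ 563.6 -223.4] [120.1 149.6] 4.4
```

>>> drive_tool(plan=[{"hand": 0,"slide": [0.2,0.7,-20],"rotation": [0,0,0.14]},{"hand": 0,"slide": [0,0,-20],"rotation": [0,0,0]},{"hand": 0,"slide": [0,0,-18],"rotation": [0,0,0]},{"hand": 0,"slide": [0,0,-8],"rotation": [0,0,0]},{"hand": 0,"slide": [0,0,0],"rotation": [0,0,0]},{"hand": 0,"slide": [0,0,0],"rotation": [0,0,0]}])

```text
t: 6.28
ee_pos: [571.8, -290.3, 96.8]
tool_rot: [-39.2, 89.5, -34.9]
wrist_force: [-0.2, 0.9, 0.7]
gripper_width: 42.4
```

```bash
python3 -c "
from h import *
st()
im,P=wcloud();rect(P,(490,640,-310,-130,30,42),'deck')
cv2.imwrite('pics/w2.png',cv2.resize(im,(640,480)))"
```

```text
t 6.28 p [ 571.8 -290.3   96.8] toolx [ 0.007 -0.005 -1.   ] jaw deg 94.28 F [-0.22  0.88  0.75] T [ 0.05 -0.01  0.03] w 42.4 q6 -31.2
deck 16103 z 35.2 [ 563.5 -223.2] [119.9 149.8] 4.53
```

View pics/w2.png

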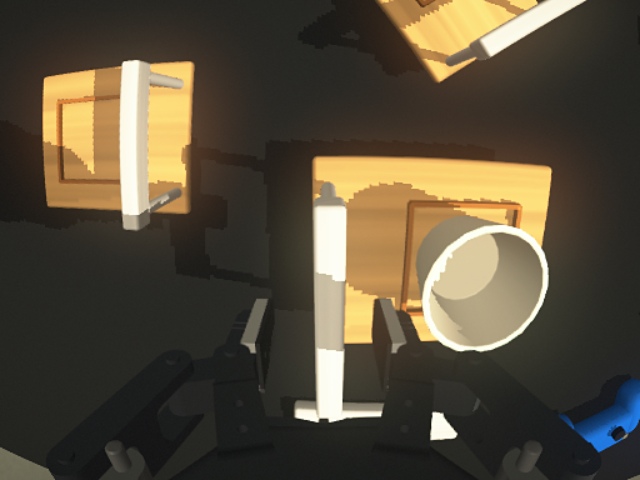

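The bar at (330,300) sits between the fingers, and the pot is clear of them. But the drop stopped short with a slight tilt, so I'll check the joints.

```bash
python3 -c "
from h import *
o=st();print(np.round(o['q'],2),np.round(o['joint_velocities'],2))"
```

```text
t 6.33 p [ 571.8 -290.3   96.9] toolx [ 0.007 -0.005 -1.   ] jaw deg 94.28 F [ 0.53 -0.87 -0.01] T [-0.   -0.02  0.03] w 42.6 q6 -31.2
[-26.88  31.39   6.37  64.48  -0.07 -31.17] [ 0.02 -0.04 -0.31 -0.19 -0.04 -0.07]
```

>>> drive_tool(plan=[{"hand": 0,"slide": [-1.4,0.7,-5],"rotation": [0.03,0.04,0.02]},{"hand": 0,"slide": [-1.3,0.7,-4],"rotation": [0,0,0]},{"hand": 0,"slide": [0,0,0],"rotation": [0,0,0]},{"hand": 0,"slide": [0,0,0],"rotation": [0,0,0]}])

```text
t: 6.82
ee_pos: [569.3, -289.0, 88.0]
tool_rot: [20.1, 90.0, 24.6]
wrist_force: [-0.3, 0.0, 0.5]
gripper_width: 43.0
```

```bash
python3 -c "
from h import *
o=st()"
```

```text
t 6.83 p [ 569.3 -289.    88. ] toolx [ 0.001  0.    -1.   ] jaw deg 94.49 F [-0.34  0.    0.54] T [ 0.02 -0.07  0.01] w 43.0 q6 -31.4
```

Well placed. Closing gently.

>>> drive_tool(plan=[{"hand": 0.3,"slide": [0,0,0],"rotation": [0,0,0]},{"hand": 0.5,"slide": [0,0,0],"rotation": [0,0,0]},{"hand": 0.7,"slide": [0,0,0],"rotation": [0,0,0]},{"hand": 0.85,"slide": [0,0,0],"rotation": [0,0,0]},{"hand": 0.9,"slide": [0,0,0],"rotation": [0,0,0]},{"hand": 0.9,"slide": [0,0,0],"rotation": [0,0,0]}])

```text
t: 7.58
ee_pos: [569.4, -289.0, 88.4]
tool_rot: [-5.2, 89.9, -0.7]
wrist_force: [0.5, -0.2, 0.2]
gripper_width: 10.8
```

```bash
python3 -c "
from h import *
o=st()
im,P=wcloud();rect(P,(490,640,-310,-130,30,42),'deck')"
```

```text
t 7.58 p [ 569.4 -289.    88.4] toolx [ 0.001 -0.    -1.   ] jaw deg 94.49 F [ 0.48 -0.16  0.18] T [-0.01  0.04 -0.03] w 10.8 q6 -31.4
deck 16935 z 35.2 [ 563.7 -223.8] [119.8 150.3] 4.59
```

```bash
cat > path.py <<'E'
from h import *
psi=np.radians(99.75+0.0);u=np.array([np.cos(psi),np.sin(psi)]);n=np.array([-u[1],u[0]])
c0=np.array([546.77-0.1718*83,83.])   # mouth
def pos(B,yaw):
    B=np.asarray(B)[:2];h=np.array([np.cos(yaw),np.sin(yaw)]);A=B+11*h
    return (A-c0)@u,(A-c0)@n
s0,s1,e0,m0=-355.6,-155.,26.0,-0.092
def path(s):
    L=s1-s0;t=np.clip((s-s0)/L,0,1)
    e=e0*(2*t**3-3*t**2+1)+m0*L*(t**3-2*t**2+t)
    de=e0*(6*t**2-6*t)/L+m0*(3*t**2-4*t+1) if 0<=t<1 else 0
    return e,de
def target(s):
    e,de=path(s);yaw=psi+np.arctan(de);A=c0+s*u+e*n
    return A-11*np.array([np.cos(yaw),np.sin(yaw)]),np.degrees(yaw)
def rows(step,k):
    o=st();M=Rot.from_euler("xyz",o["tool_rot"],degrees=True).as_matrix();y=np.arctan2(M[1,1],M[0,1])
    s,e=pos(o["ee_pos"],y);print("s,e",round(s,1),round(e,1),"want",np.round(path(s),3),"yaw-bay",round(np.degrees(y-psi),2),"nose s",round(s+130*np.cos(y-psi),1))
    B,w=np.array(o["ee_pos"][:2]),np.degrees(y)
    for i in range(1,k+1):
        b,v=target(s+step*i);print(np.round(b-B,1),round((v-w)/10,3),end="; ");B,w=b,v
    print()
E
python3 -c "
from path import *
rows(7,20)"
```

```text
t 7.62 p [ 569.3 -289.    88.3] toolx [ 0.001  0.    -1.   ] jaw deg 94.49 F [-0.01  0.14  0.09] T [-0.06  0.04 -0.07] w 10.8 q6 -31.4
s,e -361.9 25.7 want [26.    -0.092] yaw-bay -5.26 nose s -232.5
[-1.4  6.9] -0.007; [-0.6  7. ] -0.077; [-0.5  7. ] -0.07; [-0.4  7. ] -0.063; [-0.4  7.1] -0.056; [-0.3  7.1] -0.049; [-0.2  7.1] -0.042; [-0.2  7.1] -0.035; [-0.1  7.1] -0.028; [-0.1  7.1] -0.021; [-0.   7.1] -0.014; [0.  7.1] -0.008; [0.  7.1] -0.001; [0.  7.1] 0.006; [0.  7.1] 0.013; [0.  7.1] 0.02; [0.  7.1] 0.027; [-0.   7.1] 0.033; [-0.   7.1] 0.04; [-0.1  7.1] 0.047;
```

Setting off with ten rows, gentle at first.

>>> drive_tool(plan=[{"hand": 0.9,"slide": [-0.3,3.5,0],"rotation": [0,0,0]},{"hand": 0.9,"slide": [-0.5,6,0],"rotation": [0,0,-0.07]},{"hand": 0.9,"slide": [-0.5,7,0],"rotation": [0,0,-0.07]},{"hand": 0.9,"slide": [-0.4,7,0],"rotation": [0,0,-0.06]},{"hand": 0.9,"slide": [-0.4,7,0],"rotation": [0,0,-0.06]},{"hand": 0.9,"slide": [-0.3,7,0],"rotation": [0,0,-0.05]},{"hand": 0.9,"slide": [-0.2,7,0],"rotation": [0,0,-0.04]},{"hand": 0.9,"slide": [-0.2,5,0],"rotation": [0,0,-0.03]},{"hand": 0.9,"slide": [0,3,0],"rotation": [0,0,0]}])

```text
t: 8.75
ee_pos: [566.4, -232.7, 88.4]
tool_rot: [-31.2, 89.9, -30.7]
wrist_force: [-0.6, -1.2, 0.2]
gripper_width: 10.5
```

```bash
python3 -c "
from path import *
rows(7,12)
im,P=wcloud();rect(P,(490,640,-310,-60,30,42),'deck')
"
```

```text
t 8.75 p [ 566.4 -232.7   88.4] toolx [ 0.001 -0.001 -1.   ] jaw deg 90.43 F [-0.55 -1.19  0.24] T [-0.3   0.02  0.02] w 10.5 q6 -22.8
s,e -306.0 18.3 want [19.435 -0.163] yaw-bay -9.32 nose s -177.7
[-1.2  6.9] -0.019; [-0.1  7.1] -0.021; [-0.   7.1] -0.014; [0.  7.1] -0.008; [0.  7.1] -0.001; [0.  7.1] 0.006; [0.  7.1] 0.013; [0.  7.1] 0.02; [0.  7.1] 0.026; [-0.   7.1] 0.033; [-0.   7.1] 0.04; [-0.1  7.1] 0.047; 
deck 16934 z 35.2 [ 565.3 -167.4] [119.7 149.9] 0.72
```

>>> drive_tool(plan=[{"hand": 0.9,"slide": [-0.4,5,0],"rotation": [0,0,-0.02]},{"hand": 0.9,"slide": [-0.3,7,0],"rotation": [0,0,-0.02]},{"hand": 0.9,"slide": [-0.3,7,0],"rotation": [0,0,-0.01]},{"hand": 0.9,"slide": [-0.1,7,0],"rotation": [0,0,0]},{"hand": 0.9,"slide": [0,7,0],"rotation": [0,0,0]},{"hand": 0.9,"slide": [0,7,0],"rotation": [0,0,0.01]},{"hand": 0.9,"slide": [0,4,0],"rotation": [0,0,0.02]},{"hand": 0.9,"slide": [0,2,0],"rotation": [0,0,0.02]}])

```text
t: 9.8
ee_pos: [565.6, -183.2, 88.5]
tool_rot: [-13.9, 89.9, -13.4]
wrist_force: [1.9, -1.0, -1.0]
gripper_width: 10.9
```

```bash
python3 -c "
from path import *
rows(7,14)
im,P=wcloud();rect(P,(490,640,-310,-60,30,42),'deck')
X,Y,Z=P[...,0],P[...,1],P[...,2]
for n,a in (('hi',(540,660)),('lo',(420,500))):
    m=(X>a[0])&(X<a[1])&(Y>95)&(Y<215)&(Z>30)&(Z<40);q=P[m]
    if len(q)>20: print(n,len(q),np.median(q[:,2]),np.polyfit(q[:,1],q[:,0],1))
im,P=cloud('side')
rect(P,(490,640,-310,-70,30,42),'deck side')
cv2.imwrite('pics/s2.png',cv2.resize(im[100:330,180:420],(800,766))[:600])
"
```

```text
t 9.8 p [ 565.6 -183.2   88.5] toolx [ 0.002 -0.    -1.   ] jaw deg 90.45 F [ 1.93 -1.03 -1.04] T [-0.2  -0.35 -0.07] w 10.9 q6 -18.4
s,e -257.1 10.6 want [11.009 -0.172] yaw-bay -9.3 nose s -128.8
[-0.4  7. ] -0.027; [0.  7.1] 0.026; [-0.   7.1] 0.033; [-0.   7.1] 0.04; [-0.1  7.1] 0.047; [-0.1  7.1] 0.054; [-0.2  7.1] 0.061; [-0.3  7. ] 0.068; [-0.3  7. ] 0.075; [-0.4  7. ] 0.082; [-0.5  7. ] 0.09; [-0.6  7. ] 0.097; [-0.7  7. ] 0.104; [-0.8  7. ] 0.111; 
deck 15958 z 35.2 [ 565.2 -126.4] [120.6 133.5] 0.38
deck side 594 z 36.8 [ 566.8 -131. ] [120.  122.9] 0.88
```

View pics/s2.png

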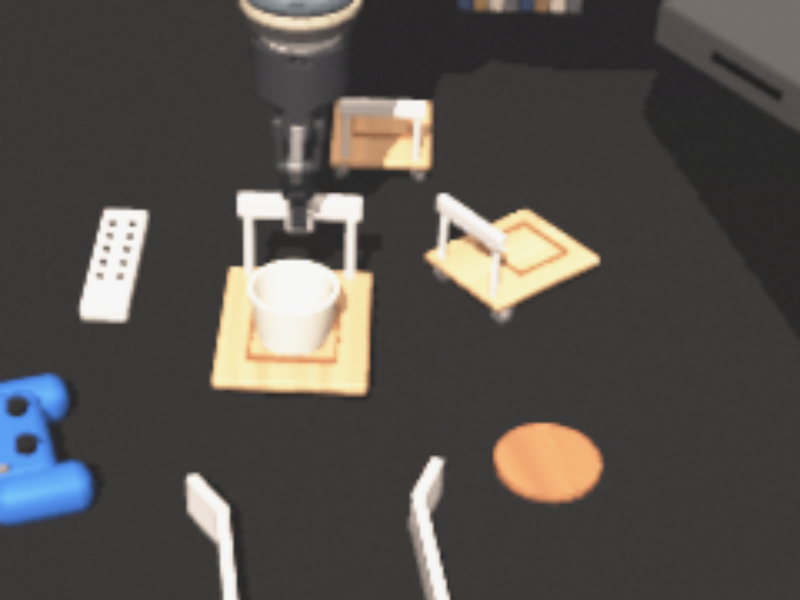

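The caddy is square in the grip with the pot seated in its lip, at (293,305). The bay mouth is ahead. I'll carry on straightening it.

>>> drive_tool(plan=[{"hand": 0.9,"slide": [-0.2,5,0],"rotation": [0,0,0.01]},{"hand": 0.9,"slide": [-0.2,7,0],"rotation": [0,0,0.02]},{"hand": 0.9,"slide": [0,7,0],"rotation": [0,0,0.03]},{"hand": 0.9,"slide": [-0.1,7,0],"rotation": [0,0,0.04]},{"hand": 0.9,"slide": [-0.1,7,0],"rotation": [0,0,0.05]},{"hand": 0.9,"slide": [-0.2,7,0],"rotation": [0,0,0.06]},{"hand": 0.9,"slide": [-0.3,5,0],"rotation": [0,0,0.06]},{"hand": 0.9,"slide": [-0.2,3,0],"rotation": [0,0,0.05]}])

```text
t: 10.9
ee_pos: [564.4, -132.1, 88.5]
tool_rot: [-9.2, 89.9, -5.3]
wrist_force: [1.9, -1.3, -1.5]
gripper_width: 10.7
```

```bash
cat > chk.py <<'E'
from path import *
rows(7,14)
im,P=wcloud()
X,Y,Z=P[...,0],P[...,1],P[...,2]
rect(P,(490,640,-310,0,30,42),'deck')
for n,a in (('hi',(570,640)),('lo',(420,470))):
    m=(X>a[0])&(X<a[1])&(Y>88)&(Y<215)&(Z>25)&(Z<40);q=P[m]
    if len(q)>20: print(n,len(q),np.median(q[:,2]),q[:,1].max(),np.polyfit(q[:,1],q[:,0],1))
E
python3 chk.py
```

```text
t 10.9 p [ 564.4 -132.1   88.5] toolx [ 0.002 -0.    -1.   ] jaw deg 93.86 F [ 1.91 -1.31 -1.47] T [-0.12 -0.37 -0.05] w 10.7 q6 -17.0
s,e -206.4 3.9 want [ 3.344 -0.119] yaw-bay -5.89 nose s -77.1
[0.1 7.1] -0.02; [-0.3  7. ] 0.077; [-0.4  7. ] 0.084; [-0.5  7. ] 0.091; [-0.6  7. ] 0.099; [-0.7  7. ] 0.106; [-0.9  7. ] 0.113; [-1.1  6.9] 0.04; [-1.2  6.9] 0.0; [-1.2  6.9] 0.0; [-1.2  6.9] 0.0; [-1.2  6.9] 0.0; [-1.2  6.9] 0.0; [-1.2  6.9] 0.0; 
deck 16669 z 35.2 [559.8 -69. ] [120. 146.] 3.94
hi 361 32.32821761226823 137.1443584414388 [-2.2338273e-01  6.2285002e+02]
```

>>> drive_tool(plan=[{"hand": 0.9,"slide": [0,5,0],"rotation": [0,0,0.02]},{"hand": 0.9,"slide": [-0.2,7,0],"rotation": [0,0,0.07]},{"hand": 0.9,"slide": [-0.4,7,0],"rotation": [0,0,0.08]},{"hand": 0.9,"slide": [-0.5,7,0],"rotation": [0,0,0.09]},{"hand": 0.9,"slide": [-0.6,7,0],"rotation": [0,0,0.1]},{"hand": 0.9,"slide": [-0.7,6,0],"rotation": [0,0,0.1]},{"hand": 0.9,"slide": [-0.5,4,0],"rotation": [0,0,0.06]},{"hand": 0.9,"slide": [-0.3,2,0],"rotation": [0,0,0.03]}])

```text
t: 11.95
ee_pos: [560.3, -83.8, 88.4]
tool_rot: [-10.7, 89.9, -0.9]
wrist_force: [0.5, -0.5, -0.7]
gripper_width: 10.7
```

```bash
cat >> chk.py <<'E'
cv2.imwrite('pics/w3.png',cv2.resize(im,(640,480)))
im,P=cloud('top');X,Y,Z=P[...,0],P[...,1],P[...,2]
rect(P,(480,640,-150,80,30,42),'deck top')
for n,a in (('hi',(570,640)),('lo',(420,510))):
    m=(X>a[0])&(X<a[1])&(Y>100)&(Y<215)&(Z>25)&(Z<42);q=P[m]
    if len(q)>20: print('top',n,len(q),np.median(q[:,2]),np.polyfit(q[:,1],q[:,0],1))
cv2.imwrite('pics/t3.png',cv2.resize(im[130:300,100:380],(800,486)))
E
python3 chk.py
```

```text
t 11.95 p [560.3 -83.8  88.4] toolx [ 0.001 -0.    -1.   ] jaw deg 99.77 F [ 0.5  -0.5  -0.72] T [-0.23 -0.12 -0.05] w 10.7 q6 -18.3
s,e -158.1 0.8 want [ 0.014 -0.009] yaw-bay 0.02 nose s -28.1
[-0.4  7. ] -0.002; [-1.2  6.9] 0.0; [-1.2  6.9] 0.0; [-1.2  6.9] 0.0; [-1.2  6.9] 0.0; [-1.2  6.9] 0.0; [-1.2  6.9] 0.0; [-1.2  6.9] 0.0; [-1.2  6.9] 0.0; [-1.2  6.9] 0.0; [-1.2  6.9] 0.0; [-1.2  6.9] 0.0; [-1.2  6.9] 0.0; [-1.2  6.9] 0.0; 
deck 12890 z 35.2 [552.8 -43.1] [120.1 104. ] 8.81
hi 844 32.32048062088452 203.4227421748178 [-1.78129664e-01  6.17875985e+02]
lo 253 33.151305913316435 123.68139038752156 [-1.56697611e-01  4.74965944e+02]
deck top 53 z 35.4 [594.6  63.8] [67.6 17.3] 17.19
top hi 120 33.40560280445834 [-1.76217627e-01  6.18284461e+02]
top lo 109 33.294577400355365 [-1.71609162e-01  4.76172301e+02]
```

View pics/w3.png

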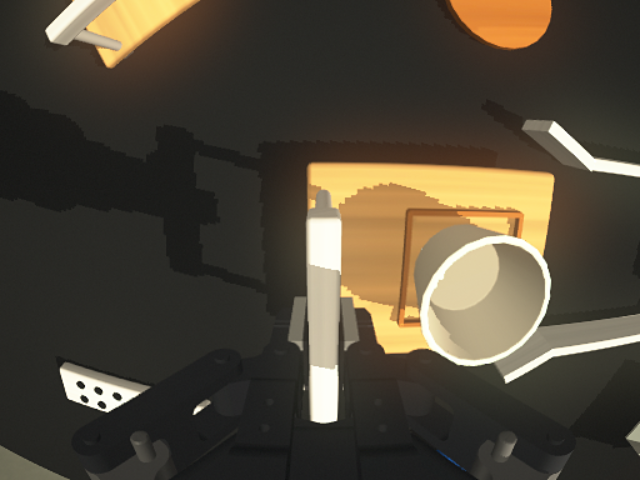

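The deck is square in front of the mouth, and the pot is seated at (485,300). I'll measure the deck edges against the rails in the bay frame.

```bash
cat > lat.py <<'E'
from path import *
st();im,P=wcloud();q=P[(P[...,2]>33.7)&(P[...,2]<40)];S=(q[:,:2]-c0)@u;N=(q[:,:2]-c0)@n
q2=P[(P[...,2]>27)&(P[...,2]<33.9)];S2=(q2[:,:2]-c0)@u;N2=(q2[:,:2]-c0)@n
import sys
a,b=float(sys.argv[1]),float(sys.argv[2])
for s in np.arange(a,b,15):
    k=(abs(S-s)<5)&(abs(N)<64.5)
    if k.sum()>30: print("deck s",s,np.percentile(N[k],[0.3,99.7]).round(1),end=" | ")
print()
for s in np.arange(-50,200,20):
    for sg in (1,-1):
        k=(abs(S2-s)<6)&(sg*N2>55)&(sg*N2<115)
        if k.sum()>10: print("rail",sg,s,np.percentile(N2[k],[5,95]).round(1),end=" | ")
print()
E
python3 lat.py -165 -25
```

```text
t 12.05 p [560.3 -83.7  88.4] toolx [ 0.001  0.    -1.   ] jaw deg 99.76 F [ 0.35  1.08 -0.2 ] T [ 0.2  -0.05 -0.04] w 11.0 q6 -18.3
deck s -165.0 [33.4 60.4] | deck s -150.0 [-22.9  60.4] | deck s -135.0 [-53.2  60.2] | deck s -120.0 [-58.   60.2] | deck s -105.0 [-54.8  60.4] | deck s -90.0 [-23.1  60.4] | deck s -75.0 [-20.   60.3] | deck s -60.0 [22.3 60.2] | deck s -45.0 [16.3 60.5] | deck s -30.0 [ 9.8 59.6] | 
rail 1 -50 [58.  61.1] | rail 1 -30 [60.6 91.5] | rail -1 -30 [-91.8 -80.8] | rail 1 -10 [68.9 80.6] | rail -1 -10 [-81.5 -69.5] | rail 1 10 [65.5 72.9] | rail -1 10 [-73.1 -66.1] | rail 1 30 [65.4 72.7] | rail -1 30 [-72.9 -66.2] | rail 1 50 [65.4 72.7] | rail -1 50 [-73.6 -66.5] | rail -1 70 [-73.  -66.4] | rail -1 90 [-73.1 -66.5] | rail -1 110 [-74.6 -66.3] |
```

>>> drive_tool(plan=[{"hand": 0.9,"slide": [-0.4,5,0],"rotation": [0,0,0]},{"hand": 0.9,"slide": [-1.0,6.9,0],"rotation": [0,0,0]},{"hand": 0.9,"slide": [-1.1,6.9,0],"rotation": [0,0,0]},{"hand": 0.9,"slide": [-1.2,6.9,0],"rotation": [0,0,0]},{"hand": 0.9,"slide": [-1.2,6.9,0],"rotation": [0,0,0]},{"hand": 0.9,"slide": [-1.2,6.9,0],"rotation": [0,0,0]},{"hand": 0.9,"slide": [-1.2,6.9,0],"rotation": [0,0,0]},{"hand": 0.9,"slide": [-0.9,5,0],"rotation": [0,0,0]},{"hand": 0.9,"slide": [-0.3,2,0],"rotation": [0,0,0]}])

```text
t: 13.22
ee_pos: [550.7, -26.9, 88.4]
tool_rot: [-29.7, 90.0, -20.0]
wrist_force: [-1.2, -0.6, 1.0]
gripper_width: 10.9
```

```bash
python3 -c "
from path import *
rows(7,3)"; python3 lat.py -110 45
```

```text
t 13.22 p [550.7 -26.9  88.4] toolx [ 0. -0. -1.] jaw deg 99.72 F [-1.22 -0.56  1.04] T [-0.35  0.24  0.01] w 10.9 q6 -12.5
s,e -100.4 0.6 want [0. 0.] yaw-bay -0.03 nose s 29.6
[-0.6  7. ] 0.003; [-1.2  6.9] 0.0; [-1.2  6.9] 0.0; 
t 13.22 p [550.7 -26.9  88.4] toolx [ 0. -0. -1.] jaw deg 99.72 F [-1.22 -0.56  1.04] T [-0.35  0.24  0.01] w 10.9 q6 -12.5
deck s -110.0 [37.  60.2] | deck s -95.0 [-22.6  60.2] | deck s -80.0 [-48.8  60.2] | deck s -65.0 [-57.6  60.2] | deck s -50.0 [-54.8  60.2] | deck s -35.0 [-23.9  60.2] | deck s -20.0 [-22.   60.2] | deck s -5.0 [-7.6 60.4] | deck s 10.0 [17.5 60.4] | deck s 25.0 [ 9.1 59.9] | 
rail 1 -50 [56.3 60.8] | rail 1 -30 [60.  90.9] | rail 1 -10 [59.8 80.7] | rail -1 -10 [-78.9 -73.4] | rail 1 10 [59.7 73.1] | rail -1 10 [-74.4 -69.4] | rail 1 30 [59.9 73. ] | rail -1 30 [-73.5 -66.3] | rail 1 50 [66.  73.2] | rail -1 50 [-73.5 -66.4] | rail 1 70 [65.8 72.9] | rail -1 70 [-73.4 -66.3] | rail 1 90 [65.7 73.1] | rail -1 90 [-73.8 -66.4] | rail 1 110 [65.7 72.8] | rail -1 110 [-73.8 -66.2] | rail -1 130 [-73.4 -66.6] | rail -1 150 [-73.2 -66.2] |
```

>>> drive_tool(plan=[{"hand": 0.9,"slide": [-0.8,5,0],"rotation": [0,0,0]},{"hand": 0.9,"slide": [-1.1,6.9,0],"rotation": [0,0,0]},{"hand": 0.9,"slide": [-1.2,6.9,0],"rotation": [0,0,0]},{"hand": 0.9,"slide": [-1.2,6.9,0],"rotation": [0,0,0]},{"hand": 0.9,"slide": [-1.2,6.9,0],"rotation": [0,0,0]},{"hand": 0.9,"slide": [-1.2,6.9,0],"rotation": [0,0,0]},{"hand": 0.9,"slide": [-1.2,6.9,0],"rotation": [0,0,0]},{"hand": 0.9,"slide": [-1.2,6.9,0],"rotation": [0,0,0]},{"hand": 0.9,"slide": [-1.2,6.9,0],"rotation": [0,0,0]},{"hand": 0.9,"slide": [-1.0,6,0],"rotation": [0,0,0]},{"hand": 0.9,"slide": [-0.7,4,0],"rotation": [0,0,0]},{"hand": 0.9,"slide": [-0.2,1,0],"rotation": [0,0,0]}])

```text
t: 14.78
ee_pos: [537.6, 49.4, 88.4]
tool_rot: [-13.7, 90.0, -4.0]
wrist_force: [0.3, -1.0, 0.8]
gripper_width: 10.8
```

```bash
python3 -c "
from path import *
rows(7,1)"; python3 lat.py -30 125
python3 -c "
from path import *
im,P=wcloud();cv2.imwrite('pics/w4.png',cv2.resize(im,(640,480)))
q=P[(P[...,2]>22)&(P[...,2]<33)];S=(q[:,:2]-c0)@u;N=(q[:,:2]-c0)@n
k=(abs(N)<45)&(S>110);print(np.histogram(S[k],np.arange(110,181,3)))
q=P[(P[...,2]>33.8)&(P[...,2]<38)];S=(q[:,:2]-c0)@u;N=(q[:,:2]-c0)@n
k=(abs(N)<55)&(S>80);print(np.histogram(S[k],np.arange(80,181,3)))
"
```

```text
t 14.78 p [537.6  49.4  88.4] toolx [ 0. -0. -1.] jaw deg 99.72 F [ 0.26 -0.98  0.84] T [-0.26  0.15 -0.02] w 10.8 q6 -4.5
s,e -23.0 0.6 want [0. 0.] yaw-bay -0.03 nose s 107.0
[-0.5  7. ] 0.003; 
t 14.78 p [537.6  49.4  88.4] toolx [ 0. -0. -1.] jaw deg 99.72 F [ 0.26 -0.98  0.84] T [-0.26  0.15 -0.02] w 10.8 q6 -4.5
deck s -30.0 [33.2 60.2] | deck s -15.0 [-23.   60.3] | deck s 0.0 [-52.5  60. ] | deck s 15.0 [-58.2  60.2] | deck s 30.0 [-55.1  60.2] | deck s 45.0 [-24.   60.2] | deck s 60.0 [-20.3  60.3] | deck s 75.0 [22.  60.4] | deck s 90.0 [15.7 60. ] | deck s 105.0 [ 9.2 59.4] | 
rail 1 -30 [59.5 90.7] | rail 1 -10 [60.3 80.9] | rail 1 10 [60.  73.2] | rail -1 10 [-58.7 -55.8] | rail 1 30 [59.4 73.1] | rail 1 50 [60.  73.2] | rail 1 70 [59.7 73.1] | rail 1 90 [60.2 72.9] | rail -1 90 [-74.  -69.1] | rail 1 110 [65.6 73.1] | rail -1 110 [-73.2 -66.4] | rail 1 130 [65.7 73. ] | rail -1 130 [-73.3 -66.4] | rail 1 150 [65.8 73. ] | rail -1 150 [-73.  -66.6] | rail 1 170 [58.4 73.3] | 
(array([  0,   0,   0,   0,   0,   0,   0,   0,   0,   2, 568,   8,   2,
         0,  84,   0,  29, 255,   0,   0,   0,   0,   0]), array([110, 113, 116, 119, 122, 125, 128, 131, 134, 137, 140, 143, 146,
       149, 152, 155, 158, 161, 164, 167, 170, 173, 176, 179]))
(array([ 84,  98, 149, 140, 153, 157, 157, 159,  42,   0,   0,   0,   0,
         0,   0,   0,   0,   0,   0,   0, 256,  91,  43,   0, 187, 112,
        27, 273, 244, 236, 239, 217,  29]), array([ 80,  83,  86,  89,  92,  95,  98, 101, 104, 107, 110, 113, 116,
       119, 122, 125, 128, 131, 134, 137, 140, 143, 146, 149, 152, 155,
       158, 161, 164, 167, 170, 173, 176, 179]))
```

>>> drive_tool(plan=[{"hand": 0.9,"slide": [-0.6,4,0],"rotation": [0,0,0]},{"hand": 0.9,"slide": [-0.8,5,0],"rotation": [0,0,0]},{"hand": 0.9,"slide": [-0.9,5,0],"rotation": [0,0,0]},{"hand": 0.9,"slide": [-0.9,5,0],"rotation": [0,0,0]},{"hand": 0.9,"slide": [-0.7,4,0],"rotation": [0,0,0]},{"hand": 0.9,"slide": [-0.2,1,0],"rotation": [0,0,0]},{"hand": 0.9,"slide": [0,0,0],"rotation": [0,0,0]}])

```text
t: 15.75
ee_pos: [533.3, 74.8, 88.4]
tool_rot: [5.2, 90.0, 14.9]
wrist_force: [-1.8, -0.8, 1.3]
gripper_width: 10.8
```

```bash
cat > gap.py <<'E'
from path import *
o=st();M=Rot.from_euler("xyz",o["tool_rot"],degrees=True).as_matrix();y=np.arctan2(M[1,1],M[0,1])
F=[]
for i in range(4):
    im,P=wcloud();F.append(np.array(robot.get_obs()["wrist_force"])[:2]@u)
print("s,e",np.round(pos(o["ee_pos"],y),2),"F along",np.round(F,2),np.mean(F).round(2))
S=(P[...,:2]-c0)@u;N=(P[...,:2]-c0)@n;Z=P[...,2]
k=(abs(N)<58)&(Z>34)&(Z<38)&(S>90)&(S<150);k2=(abs(N)<45)&(S>130)&(Z>22)&(Z<33)
h,b=np.histogram(S[k],np.arange(100,160,1));print("deck front",[(int(x),int(c)) for c,x in zip(h,b)if c])
h,b=np.histogram(S[k2],np.arange(130,165,1));print("pad",[(int(x),int(c)) for c,x in zip(h,b) if c])
E
python3 gap.py
```

```text
t 15.75 p [533.3  74.8  88.4] toolx [ 0.  0. -1.] jaw deg 99.69 F [-1.77 -0.81  1.33] T [-0.26  0.09  0.04] w 10.8 q6 -1.7
s,e [2.8  0.64] F along [ 0.85  0.48 -0.18  0.97] 0.53
deck front [(100, 38), (101, 49), (102, 47), (103, 49), (104, 60), (105, 40), (106, 35), (107, 28), (108, 31), (109, 24), (110, 33), (111, 53), (112, 54), (113, 44), (114, 56), (115, 42), (116, 62), (117, 47), (118, 58), (119, 51), (120, 53), (121, 52), (122, 51), (123, 55), (124, 59), (125, 53), (126, 52), (127, 49), (128, 67), (129, 39), (130, 28), (131, 2), (140, 23), (141, 118), (142, 77), (143, 39), (144, 39), (145, 28), (146, 31), (147, 19)]
pad [(140, 44), (141, 206), (142, 84), (143, 2), (144, 4), (145, 1), (146, 4), (151, 2), (152, 17), (153, 92), (154, 29), (155, 1), (156, 3), (158, 1), (160, 26), (161, 169), (162, 117), (163, 5)]
```

>>> drive_tool(plan=[{"hand": 0.9,"slide": [-0.5,3,0],"rotation": [0,0,0]},{"hand": 0.9,"slide": [-0.4,2.5,0],"rotation": [0,0,0]},{"hand": 0.9,"slide": [-0.2,1.5,0],"rotation": [0,0,0]},{"hand": 0.9,"slide": [0,0,0],"rotation": [0,0,0]}])

```text
t: 16.45
ee_pos: [532.0, 82.0, 88.4]
tool_rot: [-24.9, 90.0, -15.2]
wrist_force: [-1.2, -0.7, 1.7]
gripper_width: 10.9
```

```bash
python3 gap.py
```

```text
t 16.45 p [532.   82.   88.4] toolx [ 0. -0. -1.] jaw deg 99.67 F [-1.19 -0.71  1.75] T [-0.16  0.17  0.05] w 10.9 q6 -0.9
s,e [10.05  0.63] F along [-0.21  0.55  1.05  1.53] 0.73
deck front [(100, 46), (101, 50), (102, 52), (103, 46), (104, 43), (105, 46), (106, 39), (107, 54), (108, 45), (109, 45), (110, 44), (111, 57), (112, 52), (113, 38), (114, 24), (115, 29), (116, 36), (117, 31), (118, 45), (119, 53), (120, 47), (121, 60), (122, 59), (123, 40), (124, 60), (125, 51), (126, 60), (127, 53), (128, 59), (129, 49), (130, 55), (131, 53), (132, 49), (133, 61), (134, 58), (135, 55), (136, 49), (137, 36), (138, 3), (139, 1), (140, 14), (141, 69), (142, 42), (143, 24), (144, 13), (145, 21), (146, 22), (147, 13)]
pad [(138, 1), (139, 1), (140, 8), (141, 62), (142, 24), (143, 2), (144, 1), (145, 2), (151, 4), (152, 17), (153, 83), (154, 38), (155, 2), (156, 2), (157, 1), (160, 20), (161, 194), (162, 104), (163, 8)]
```

>>> drive_tool(plan=[{"hand": 0.9,"slide": [-0.2,1,0],"rotation": [0,0,0]},{"hand": 0.9,"slide": [-0.2,1,0],"rotation": [0,0,0]},{"hand": 0.9,"slide": [-0.1,0.5,0],"rotation": [0,0,0]},{"hand": 0.9,"slide": [0,0,0],"rotation": [0,0,0]}])

```text
t: 17.15
ee_pos: [531.6, 84.3, 88.4]
tool_rot: [-49.4, 90.0, -39.8]
wrist_force: [-0.5, -1.4, 0.1]
gripper_width: 10.9
```

```bash
python3 gap.py | head -2
```

```text
t 17.15 p [531.6  84.3  88.4] toolx [ 0. -0. -1.] jaw deg 99.64 F [-0.46 -1.42  0.15] T [-0.27  0.16  0.03] w 10.9 q6 -0.6
s,e [12.42  0.63] F along [-0.51 -0.13 -1.23 -0.39] -0.57
```

>>> drive_tool(plan=[{"hand": 0.9,"slide": [-0.1,0.7,0],"rotation": [0,0,0]},{"hand": 0.9,"slide": [0,0.3,0],"rotation": [0,0,0]},{"hand": 0.9,"slide": [0,0,0],"rotation": [0,0,0]}])

```text
t: 17.73
ee_pos: [531.5, 84.9, 88.4]
tool_rot: [-79.6, 89.9, -70.0]
wrist_force: [-0.4, -2.6, 0.8]
gripper_width: 10.9
```

```bash
python3 gap.py | head -2
```

```text
t 17.73 p [531.5  84.9  88.4] toolx [ 0.    -0.001 -1.   ] jaw deg 99.62 F [-0.36 -2.65  0.84] T [-0.38  0.12  0.06] w 10.9 q6 -0.5
s,e [13.08  0.63] F along [-2.66 -2.87 -1.95 -3.06] -2.64
```

Contact felt: about 3 N/mm. Pressing on to about 5 N.

>>> drive_tool(plan=[{"hand": 0.9,"slide": [-0.1,0.7,0],"rotation": [0,0,0]},{"hand": 0.9,"slide": [-0.1,0.5,0],"rotation": [0,0,0]},{"hand": 0.9,"slide": [0,0.1,0],"rotation": [0,0,0]}])

```text
t: 18.3
ee_pos: [531.4, 85.7, 88.4]
tool_rot: [-83.6, 89.9, -74.0]
wrist_force: [-1.3, -3.0, 1.0]
gripper_width: 10.9
```

```bash
python3 gap.py | head -2
```

```text
t 18.3 p [531.4  85.7  88.4] toolx [ 0.001 -0.002 -1.   ] jaw deg 99.6 F [-1.34 -3.02  1.01] T [-0.91  0.12  0.08] w 10.9 q6 -0.4
s,e [13.88  0.59] F along [-5.46 -4.96 -4.62 -5.27] -5.08
```

>>> drive_tool(plan=[{"hand": 0.9,"slide": [0,0.2,0],"rotation": [0,0,0]},{"hand": 0.9,"slide": [0,0.1,0],"rotation": [0,0,0]},{"hand": 0.9,"slide": [0,0.1,0],"rotation": [0,0,0]}])

```text
t: 18.88
ee_pos: [531.4, 85.8, 88.4]
tool_rot: [-86.2, 89.8, -76.6]
wrist_force: [-0.7, -4.3, 2.0]
gripper_width: 10.7
```

```bash
python3 gap.py | head -2
```

```text
t 18.88 p [531.4  85.8  88.4] toolx [ 0.001 -0.003 -1.   ] jaw deg 99.59 F [-0.72 -4.35  1.96] T [-0.97  0.16  0.07] w 10.7 q6 -0.3
s,e [13.96  0.56] F along [-4.82 -6.21 -5.79 -4.41] -5.31
```

It has held about 5 N for over half a second. Next I'll ease back to near-zero force before letting go.

>>> drive_tool(plan=[{"hand": 0.9,"slide": [0.1,-0.6,0],"rotation": [0,0,0]},{"hand": 0.9,"slide": [0.1,-0.6,0],"rotation": [0,0,0]},{"hand": 0.9,"slide": [0.1,-0.4,0],"rotation": [0,0,0]},{"hand": 0.9,"slide": [0,0,0],"rotation": [0,0,0]}])

```text
t: 19.58
ee_pos: [531.6, 84.8, 88.4]
tool_rot: [-84.6, 89.9, -75.0]
wrist_force: [-1.4, -2.3, 1.5]
gripper_width: 10.8
```

```bash
python3 gap.py | head -2
```

```text
t 19.57 p [531.6  84.8  88.4] toolx [ 0.    -0.001 -1.   ] jaw deg 99.62 F [-1.36 -2.35  1.53] T [-0.52  0.2   0.08] w 10.8 q6 -0.5
s,e [12.91  0.55] F along [-1.12 -1.9  -2.27 -1.6 ] -1.72
```

>>> drive_tool(plan=[{"hand": 0.9,"slide": [0.1,-0.4,0],"rotation": [0,0,0]},{"hand": 0.9,"slide": [0,-0.2,0],"rotation": [0,0,0]},{"hand": 0.9,"slide": [0,0,0],"rotation": [0,0,0]}])

```text
t: 20.15
ee_pos: [531.7, 84.4, 88.4]
tool_rot: [-82.6, 90.0, -73.0]
wrist_force: [-0.8, -0.3, 1.1]
gripper_width: 11.1
```

```bash
python3 gap.py
```

```text
t 20.15 p [531.7  84.4  88.4] toolx [ 0.    -0.001 -1.   ] jaw deg 99.63 F [-0.76 -0.29  1.06] T [-0.23  0.18  0.08] w 11.1 q6 -0.6
s,e [12.56  0.56] F along [ 0.23  0.36 -0.16  0.25] 0.17
deck front [(100, 52), (101, 42), (102, 48), (103, 51), (104, 43), (105, 48), (106, 47), (107, 41), (108, 58), (109, 42), (110, 40), (111, 48), (112, 48), (113, 44), (114, 65), (115, 42), (116, 32), (117, 31), (118, 31), (119, 38), (120, 31), (121, 57), (122, 50), (123, 46), (124, 61), (125, 47), (126, 52), (127, 58), (128, 53), (129, 52), (130, 55), (131, 53), (132, 52), (133, 53), (134, 59), (135, 58), (136, 58), (137, 55), (138, 58), (139, 37), (140, 27), (141, 57), (142, 54), (143, 17), (144, 22), (145, 15), (146, 16), (147, 15), (148, 2)]
pad [(136, 1), (141, 4), (142, 6), (143, 1), (144, 1), (145, 1), (146, 3), (151, 4), (152, 13), (153, 63), (154, 24), (155, 2), (156, 1), (157, 2), (160, 21), (161, 186), (162, 115), (163, 8)]
```

>>> drive_tool(plan=[{"hand": 0.6,"slide": [0,0,0],"rotation": [0,0,0]},{"hand": 0.4,"slide": [0,0,0],"rotation": [0,0,0]},{"hand": 0.2,"slide": [0,0,0],"rotation": [0,0,0]},{"hand": 0,"slide": [0,0,0],"rotation": [0,0,0]},{"hand": 0,"slide": [0,0,0],"rotation": [0,0,0]},{"hand": 0,"slide": [0,0,10],"rotation": [0,0,0]},{"hand": 0,"slide": [0,0,15],"rotation": [0,0,0]},{"hand": 0,"slide": [0,0,20],"rotation": [0,0,0]},{"hand": 0,"slide": [0,0,20],"rotation": [0,0,0]},{"hand": 0,"slide": [0,0,20],"rotation": [0,0,0]},{"hand": 0,"slide": [0,0,20],"rotation": [0,0,0]},{"hand": 0,"slide": [0,0,10],"rotation": [0,0,0]},{"hand": 0,"slide": [0,0,0],"rotation": [0,0,0]}])

```text
t: 21.98
ee_pos: [532.5, 84.7, 214.0]
tool_rot: [-7.2, 89.7, 2.5]
wrist_force: [0.2, -0.6, 0.2]
gripper_width: 43.0
```

```bash
cat > fin.py <<'E'
from path import *
st();im,P=wcloud();cv2.imwrite('pics/w5.png',cv2.resize(im,(640,480)))
S=(P[...,:2]-c0)@u;N=(P[...,:2]-c0)@n;Q=np.stack([S,N,P[...,2]],-1)
rect(Q,(-60,160,-64,64,34.2,38),'deck (bay frame)')
rect(Q,(-60,40,-64,64,108,122),'bar (bay frame)')
rect(Q,(0,150,-64,64,80,88),'pot rim')
k=(abs(N)<45)&(S>145)&(Q[...,2]>22)&(Q[...,2]<33);h,b=np.histogram(S[k],np.arange(145,170));print("block",[(int(x),int(c)) for c,x in zip(h,b) if c>10])
im,P=cloud('side');cv2.imwrite('pics/s5.png',cv2.resize(im,(800,600)))
for k in ["controller","remote","coaster"]:
    r=finder.spot_point("side",k);print(k,r and np.round(r[0]["location"],1))
E
python3 fin.py
```

```text
t 21.98 p [532.5  84.7 214. ] toolx [ 0.006  0.    -1.   ] jaw deg 99.62 F [ 0.22 -0.57  0.19] T [-0.01  0.04  0.03] w 43.0 q6 -0.6
deck (bay frame) 6448 z 35.2 [75.2  1.4] [117.8 166. ] 89.97
bar (bay frame) 1526 z 112.9 [0.7 1.2] [12.  99.1] 0.0
pot rim 859 z 82.6 [80.8  0.7] [70.8 70.1] 1.13
block [(152, 23), (153, 99), (154, 16), (160, 22), (161, 111), (162, 50)]
controller [368.1  -1.7  -0.7]
remote [ 7.259e+02 -2.304e+02  4.000e-01]
coaster [370.9  -3.2   1.5]
```

View pics/w5.png

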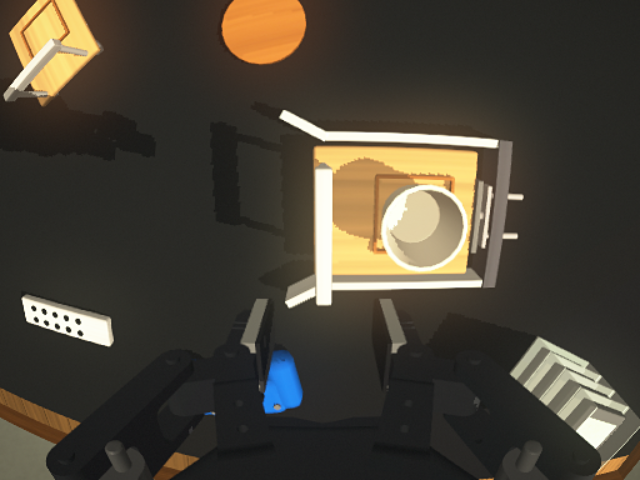

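View pics/s5.png

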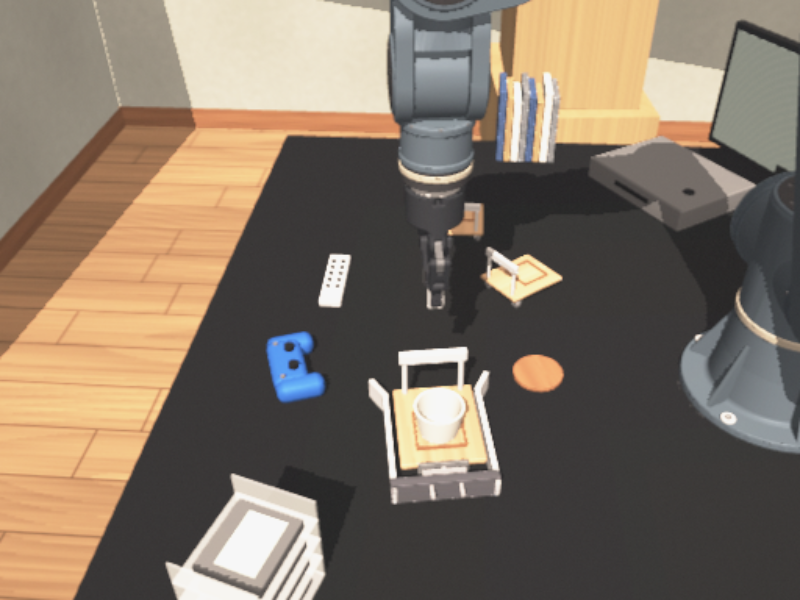

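The caddy is parked straight between the rails, with its nose at the pad (478,220 in the wrist view). The pot is upright in its lip, the fingers are clear, and the bystanders sit at the same pixels as before. Handing in.

```bash
python3 -c "
from h import *
print(robot.hand_in())"
```

```text
the job is handed in; nothing more can be done
None
```

I parked the largest caddy (the one carrying the pot) in the bay and handed the job in at about 22 s; no verdict was reported.

**What I did:** I pinched the push bar at its middle and rolled the caddy about 200 mm forward on a gentle S-curve before its nose reached the mouth. I then steered it in nose first. The pad was felt at about 3 N/mm, and I pressed it at about 5 N for over half a second. I eased back to about 0 N, opened the fingers and lifted clear.

**Last checks:**
- **Position:** the push bar is about 1 mm off the centre line, the heading is within about 0.5°, and the nose is about 19 mm from the stop's block.
- **Pot and robot:** the pot is seated upright in its lip, and the fingers are well clear at a height of 214 mm.
- **Other things:** the controller, remote and coaster look unmoved in the side picture.

**Not confirmed, or in disagreement:**
- The castors are hidden under the deck and were never seen. That they trail rests on the distance rolled, about 370 mm in all, with only a 1 to 2 mm ease-back at the end.
- The last network check placed the controller on the coaster, which the picture shows to be a false report.
- The final deck rectangle came out too large (166 x 118 mm), probably because it included rail or stop points. I relied on the bar and pot readings instead.

I viewed 8 pictures.

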